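# Set out the place for measuring a specimen

## Task

Set out the measuring place square to the yellow note pad's own edges: put the glass dish with the brown specimens on the middle of the pad, stand the red-capped vial to the left of the pad and the blue-capped vial to its right, and lay the long brown case behind it, parallel to its back edge. Each of these three is centred on its edge with a gap of about 3 cm to the pad; left, right and behind are as seen from the robot. Keep the vials and dishes upright, and leave the white-capped vial and the empty dish where they are.

Things in the scene. Friction and masses are not known exactly. Their poses are not given: they have to be found in the camera images.
- note_pad: square yellow pad of sticky notes, 76 x 76 mm and 11 mm high, stuck to the desk; the target of the arrangement. Origin: centre of its underside. Its x axis points away from the robot (to its back edge), y to its left edge, z up; it may be turned by up to 0.35 rad.
- specimen_dish: round shallow clear glass dish with a few brown specimens in it, 60 mm diameter, 14 mm high, 30 g, loose; take it across the outside of the rim from above. Origin: centre of its underside, z up; it starts on the desk.
- vial_red: upright round glass vial with a red cap and pink contents, 18 mm diameter, 58 mm high, 20 g, loose. Origin: centre of its underside, z up.
- vial_blue: upright round glass vial with a blue cap and sand-coloured contents, 18 mm diameter, 58 mm high, 20 g, loose. Origin: centre of its underside, z up.
- scale_case: flat dark brown oblong case of a stage micrometer with a small brass stud, 34 mm (x) by 90 mm (y), 12 mm high (14 mm with the stud), 50 g, loose, lying on its underside; take it across its 34 mm width. Origin: centre of its underside, y along its length, z up.
- vial_white: upright round glass vial with a white cap and green contents, 18 mm diameter, 58 mm high, loose; not wanted, stays where it is. Origin: centre of its underside, z up.
- empty_dish: small empty clear glass dish, 42 mm diameter, 12 mm high, loose; not wanted, stays where it is. Origin: centre of its underside, z up.

How it is judged:
By the outcome, as a careful person would: the job done as asked, in the order asked, and still so for the second after the job is handed in, with the robot touching nothing.
It also fails if it takes over 93 s, if anything falls off the work surface, if the arm or the gripper's body presses on something with over 40 N, if the wrist force passes 120 N, or if a joint passes its speed limit or range.

## Robot

A 6-joint arm with a two-finger parallel gripper is mounted at the origin on a cart in front of the work surface, level with it; the furniture and walls round the work are solid. World frame = base frame: x ahead of the robot, y to its left, z up, the work surface at z = 0. Lengths are in m, angles in degrees, forces in N, time in s.
With the tool pointing down it reaches from about 0.425 to 0.95 m from the base axis. Payload 3.5 kg.
Tool frame: the origin (TCP) lies midway between the tips of the shut fingers; the grasp point (between the pads) lies 19 mm behind it; z points along the fingers, y is the line along which they close (so a half turn about z gives the same grasp; the last joint's range is limited). The gripper opens to 85 mm and grips with 20 to 120 N. Pads are 22 mm wide; open, the fingers measure 114 mm over their backs; the gripper's body (76 mm by 85 mm) begins 54 mm behind the grasp point. The pads swing forward as they close: fully open they stand 13 mm farther back than shut.
Start: joints at [64.802, 16.404, 90.338, -0, 73.258, -8.594], TCP at [0.193, 0.647, 0.231] pointing down, gripper open.
Joint ranges: [-158.93, 158.93], [-51.34, 127.21], [12.03, 142.37], [-87.48, 267.48], [13.55, 161.25], [-162.69, 162.69]. Speed limits (degrees/s): [159.86, 159.86, 180, 180, 180, 180].

## Interface

Orientations are given as a 3x3 rotation matrix whose columns are the frame's x, y, z axes.
In Python, from rig import env gives the robot as it stands.
- The arm moves only by the tool jog_arm, never from a script. Its argument "commands" is text: rows parted by semicolons, each of 5 numbers parted by spaces: the shift along the tool's x, y, z in mm, then the turn about the tool's z in degrees, then the finger opening in mm, from 0 to 85.4. In form: tx ty tz roll jaw; .... A call has 1 to 12 rows; each row is the pose to reach, as a shift and turn from the pose commanded when the call began, along the tool's axes at that moment; what a row does not reach only later rows make up. A row lasts 1/10 s, in which the tool goes at most 50 mm and 8.59 degrees, less where a joint would pass 70% of its speed; a pose out of reach is approached as far as the arm can. A call with a gripper value outside its range is refused whole. The fingers move at their own pace and stop on an object; "squeeze" is the grip in N (left out, the last holds). Time passes only in rows, so rows that repeat a pose let the fingers close. It gives the time, the measured TCP pose, the force, the opening and the grip force at its end, in the units of the state.
- env.get_state(): the state, without advancing time (a new reading comes with each control period).
- env.get_image(name): name is "scene" or "top" or "wrist"; returns a dict with "image" (400x640x3 uint8, blue, green, red), "intrinsics" (3x3 intrinsics, pixels), "R" (3x3) and "t" (3): a world point X has camera coordinates R X + t. Camera axes: x right, y down, z forward; pixel columns grow to the right and rows downward; lengths in m; the calibration is good to about 2 mm. A picture is of the moment at which its call begins. There is no depth.
- env.hand_in(): hands the job in; it is judged then, once.
The state is a dict: "t": time; "q": joint angles; "joint_velocities": joint speeds; "tau": joint torques, N m; "eef_pos": TCP position; "tool_rot": TCP orientation; "ft_force": force on the tool from outside, world axes, zero at the start; "wrist_torque": the same for the moment, N m; "grip_width": finger opening in m; "grasp_force": force on a finger pad.
Only numpy, scipy, OpenCV 4.12 (cv2) and the standard library are available. Lean on these libraries where they do the work, as an engineer would, in place of code of your own. Each camera call takes 0.05 s, during which the arm holds its last target. There are 200 camera calls.

## Working session

There is one attempt and no reset: what is moved stays moved. The work goes in short steps, Python scripts to look and compute and a tool call to move; the robot and the scene stay as the last step left them, time stands still between calls to the robot, and variables do not carry over. Pictures are saved under pics/ and viewed, at most 14 in all, crops included, and the job is handed in when it is done.

Besides the shell and the picture viewer there is one more tool, called by a JSON object that holds its "op" and its "data". jog_arm: Moves the arm, as the interface text tells. Its arguments: {"type":"object","properties":{"commands":{"type":"string"},"squeeze":{"type":"number"}},"required":["commands"]}

```bash
mkdir -p pics
python3 - <<'E'
from rig import env
import cv2,numpy as np
for n in("top","scene"):
    d=env.get_image(n);cv2.imwrite(f"pics/{n}0.png",d["image"]);print(n,d["intrinsics"],d["R"],d["t"])
s=env.get_state();print(s["t"],s["eef_pos"],s["tool_rot"],s["grip_width"])
E
```

```text
top [[406.90990808   0.         324.12886252]
 [  0.         406.90990808 199.37133672]
 [  0.           0.           1.        ]] [[ 0.00333841 -0.99935976 -0.03562205]
 [-0.98423916  0.00301471 -0.17681683]
 [ 0.17681101  0.03565091 -0.98359894]] [0.12841975 0.52520767 0.79223537]
scene [[464.7410146    0.         321.99694229]
 [  0.         464.7410146  198.39028174]
 [  0.           0.           1.        ]] [[-0.90680936 -0.42131472 -0.01380891]
 [-0.30826108  0.68511226 -0.65999719]
 [ 0.28752719 -0.59423488 -0.75114115]] [0.54316781 0.10852619 0.87353176]
0.1 [0.19260912 0.64631739 0.2300633 ] [[-9.58286674e-01  2.85807275e-01 -9.22954793e-04]
 [ 2.85808578e-01  9.58284746e-01 -1.94980458e-03]
 [ 3.27185167e-04 -2.13226014e-03 -9.99997673e-01]] 0.08529757654073132
```

View pics/top0.png

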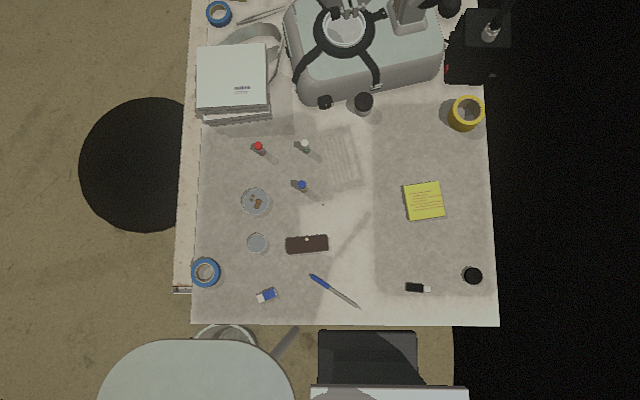

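View pics/scene0.png

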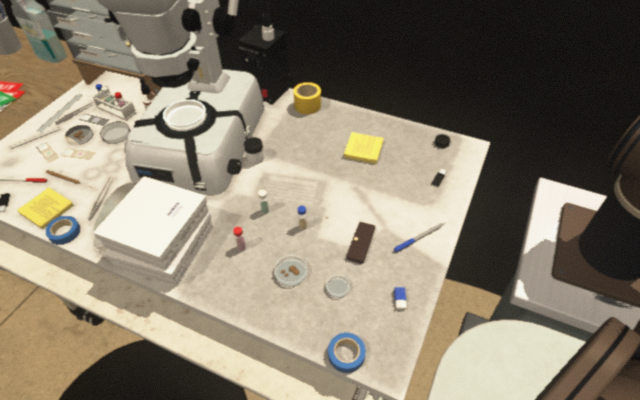

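The top view looks along -z, with image up being +x (away from the robot) and image left being +y. Pad is at (424,200), specimen dish (255,201), red vial (258,147), white vial (304,146), blue vial (301,185), case (307,244) and empty dish (257,243). The scene view shows the same objects from the far left.

```bash
cat > h.py <<'E'
from rig import env
import cv2,numpy as np
def ray(d,px,z):
    p=np.linalg.inv(d["intrinsics"])@np.array([px[0],px[1],1.]);R,t=d["R"],d["t"]
    c=-R.T@t;v=R.T@p;return c+v*(z-c[2])/v[2]
def proj(d,X):
    p=d["intrinsics"]@(d["R"]@np.array(X)+d["t"]);return p[:2]/p[2]
def blobs(d,lo,hi,amin=15,box=None):
    h=cv2.cvtColor(d["image"],cv2.COLOR_BGR2HSV);m=cv2.inRange(h,lo,hi)
    if box is not None:
        k=np.zeros_like(m);x0,y0,x1,y1=box;k[y0:y1,x0:x1]=255;m&=k
    cs,_=cv2.findContours(m,cv2.RETR_EXTERNAL,cv2.CHAIN_APPROX_NONE)
    return m,sorted([c for c in cs if cv2.contourArea(c)>=amin],key=cv2.contourArea)[::-1]
def rect(d,c,z):
    P=np.array([ray(d,p,z)[:2] for p in c.reshape(-1,2)],np.float32)
    return cv2.minAreaRect((P*1000).astype(np.float32))
E
python3 - <<'E'
from h import *
d=env.get_image("top")
h=cv2.cvtColor(d["image"],cv2.COLOR_BGR2HSV)
for n,(u,v) in dict(red=(258,146),blue=(301,184),white=(304,146),case=(300,246),pad=(420,200),dish=(262,195),desk=(340,250)).items(): print(n,h[v,u])
for n,lo,hi,b,z in(("pad",(22,90,90),(40,255,255),(390,170,460,230),.011),("case",(0,0,0),(179,255,95),(275,225,340,262),.012),
  ("red",(0,120,60),(8,255,255),(245,135,275,160),.054),("red2",(170,120,60),(179,255,255),(245,135,275,160),.054),("blue",(105,120,40),(130,255,255),(290,172,315,200),.054)):
    m,cs=blobs(d,lo,hi,4,b)
    for c in cs[:2]: print(n,cv2.contourArea(c),cv2.boundingRect(c),rect(d,c,z))
big=cv2.resize(d["image"][130:265,230:360],None,fx=4.4,fy=4.4,interpolation=cv2.INTER_CUBIC);cv2.imwrite("pics/c1.png",big)
E
```

```text
red [  2 163 169]
blue [112 128 137]
white [ 24  32 150]
case [15 71 72]
pad [ 25 116 171]
dish [ 38   8 126]
desk [ 22  30 153]
pad 1237.0 (403, 181, 43, 40) ((529.3917236328125, -83.22203063964844), (77.41639709472656, 78.41715240478516), 8.63247299194336)
case 650.5 (285, 234, 43, 21) ((436.49407958984375, 167.78916931152344), (36.671409606933594, 91.01227569580078), 5.755275249481201)
red 38.5 (254, 142, 8, 8) ((641.2420043945312, 269.4296569824219), (15.850221633911133, 13.53010082244873), 44.82622146606445)
blue 30.0 (298, 181, 7, 7) ((556.8377075195312, 176.43809509277344), (12.833321571350098, 12.481050491333008), 0.6941055059432983)
```

View pics/c1.png

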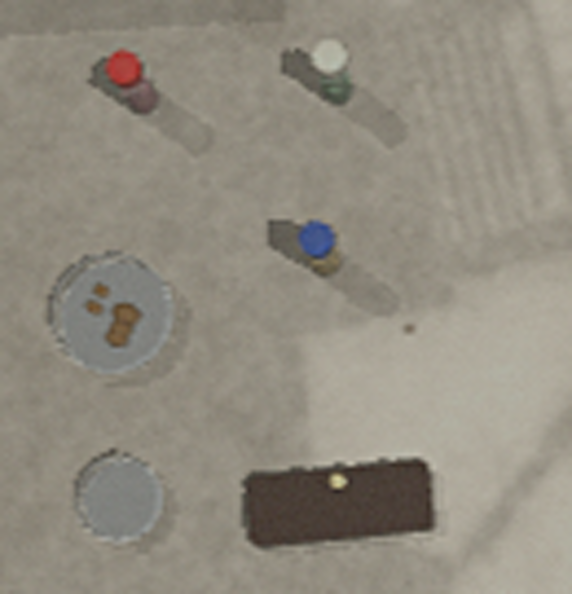

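The crop shows the three caps, both dish rims and the case with its brass stud (near its far side). The dish rim centre is near crop (111,314), i.e. image (255,201). Next I add a move calculator.

```bash
cat >> h.py <<'E'
def mv(x,y,z,yaw=None):
    """tool shift (mm) and roll (deg) to a world TCP and tool-y yaw (deg, mod 180)"""
    s=env.get_state();R=s["tool_rot"];e=1000*R.T@(np.array([x,y,z])-s["eef_pos"])
    w=np.degrees(np.arctan2(R[1,1],R[0,1]));r=0 if yaw is None else -((yaw-w+90)%180-90)
    print("move",e.round(1),"roll",round(r,1),"q",np.round(s["q"],0),"yaw",round(w,1),"tcp",s["eef_pos"].round(4),"F",np.round(s["ft_force"],1),"w",round(s["grip_width"]*1000,1),"t",s["t"])
E
python3 - <<'E'
from h import *
d=env.get_image("top")
print(ray(d,(255.2,201.4),.010), ray(d,(257.2,243),.008), ray(d,(305,143),.058))
x,y=ray(d,(255.2,201.4),.010)[:2]
mv(x-.03,y-.03,.23)
E
```

```text
[0.52819248 0.28005258 0.01      ] [0.43807274 0.27312697 0.008     ] [0.64407149 0.16880947 0.058     ]
move [-406.  -292.6    0.8] roll 0 q [65. 16. 90. -0. 73. -9.] yaw 73.4 tcp [0.1927 0.6465 0.2304] F [-0.6 -0.7  0.2] w 85.8 t 0.2
```

{"op": "jog_arm", "data": {"commands": "-406 -293 0 0 85;-406 -293 0 0 85;-406 -293 0 0 85;-406 -293 0 0 85;-406 -293 0 0 85;-406 -293 0 0 85;-406 -293 0 0 85;-406 -293 0 0 85;-406 -293 0 0 85;-406 -293 0 0 85;-406 -293 0 0 85;-406 -293 0 0 85"}}

```text
t: 1.4
eef_pos: [0.4986, 0.2491, 0.231]
tool_rot: [[-0.957, 0.289, -0.001], [0.289, 0.957, 0.0], [0.001, -0.0, -1.0]]
ft_force: [0.3, 0.8, -0.5]
grip_width: 0.0852
grasp_force: 0.0
```

Run:
```python
from h import *
d=env.get_image("wrist");cv2.imwrite("pics/w1.png",d["image"]);mv(.528,.280,.23)
for n,X in dict(dish=(.528,.280,.01),red=(.641,.269,.058),blue=(.557,.176,.058),case=(.4365,.1678,.012),pad=(.5294,-.083,.011),empty=(.438,.273,.008)).items(): print(n,proj(d,X))
```

```text
move [-20.2  37.3   1. ] roll 0 q [ 16.   2. 107.   0.  71. -57.] yaw 73.3 tcp [0.4979 0.25   0.2311] F [ 0.8  0.2 -0.5] w 85.0 t 1.45
dish [355.97166514 190.72713758]
red [378.4714239  305.12336117]
blue [268.05153044 258.17901848]
case [229.03149694 139.63687289]
pad [ 57.91952913 278.60234428]
empty [326.29007377 110.78722147]
```

View pics/w1.png

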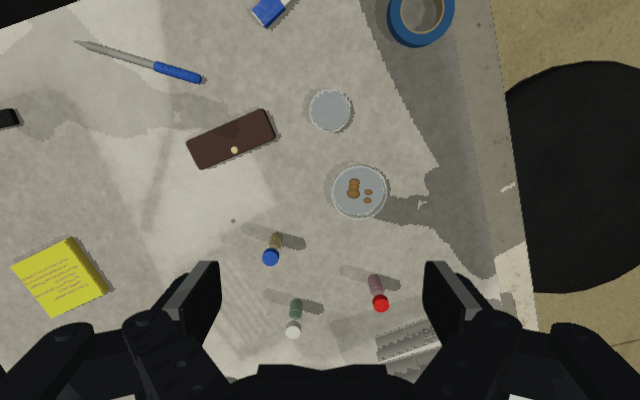

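The wrist view shows the specimen dish centred near (359,191), the blue cap (271,257), red cap (381,303), white cap (293,332), case (231,139) and pad (60,277), all within a few pixels of the top-view predictions.

```bash
cat >> h.py <<'E'
def dish(d,X,rpx,z):
    """circle near world guess X: Hough on the crop"""
    u,v=proj(d,X);u0,v0=int(u)-60,int(v)-60
    g=cv2.cvtColor(d["image"][max(v0,0):v0+120,u0:u0+120],cv2.COLOR_BGR2GRAY)
    c=cv2.HoughCircles(cv2.resize(g,None,fx=3,fy=3,interpolation=cv2.INTER_CUBIC),cv2.HOUGH_GRADIENT_ALT,1.5,60,param1=150,param2=.6,minRadius=int(3*rpx*.8),maxRadius=int(3*rpx*1.25))
    if c is None: return None
    return [(q[:2]/3+[u0,max(v0,0)],q[2]/3,ray(d,q[:2]/3+[u0,max(v0,0)],z).round(4)) for q in c[0]]
E
python3 - <<'E'
from h import *
d=env.get_image("wrist");t=env.get_image("top")
print(dish(d,(.528,.28,.01),27,.010),dish(t,(.528,.28,.01),15,.010))
for n,lo,hi,b,z in(("pad",(22,90,90),(40,255,255),(0,220,130,330),.011),("case",(0,0,0),(179,255,95),(175,100,285,180),.012),
  ("red",(0,120,60),(8,255,255),(360,280,400,320),.056),("blue",(105,120,40),(130,255,255),(255,240,290,275),.056)):
    m,cs=blobs(d,lo,hi,4,b)
    for c in cs[:2]: print(n,cv2.contourArea(c),cv2.boundingRect(c),rect(d,c,z))
E
```

```text
[(array([358.5, 190. ]), np.float32(28.580446), array([0.5272, 0.2839, 0.01  ])), (array([358.5, 190. ]), np.float32(24.219885), array([0.5272, 0.2839, 0.01  ]))] None
pad 4274.0 (9, 237, 100, 82) ((530.1517333984375, -80.01486206054688), (77.33063507080078, 89.10706329345703), 8.514041900634766)
case 2758.0 (186, 109, 90, 61) ((437.1180114746094, 169.58572387695312), (35.83161544799805, 91.13356018066406), 5.040487289428711)
red 203.5 (371, 296, 17, 17) ((640.5238647460938, 271.1903991699219), (17.182022094726562, 19.146413803100586), 73.367431640625)
blue 203.0 (261, 249, 17, 18) ((556.9432373046875, 178.02452087402344), (15.599806785583496, 18.91252899169922), 53.82282638549805)
```

{"op": "jog_arm", "data": {"commands": "-20 39 40 0 85;-20 39 90 0 85;-20 39 140 0 85;-20 39 180 0 85;-20 39 205 0 85;-20 39 218 0 85;-20 39 226 0 85;-20 39 228 0 85;-20 39 228 0 85"}}

```text
t: 2.45
eef_pos: [0.5295, 0.2824, 0.0048]
tool_rot: [[-0.958, 0.285, 0.003], [0.285, 0.958, 0.001], [-0.002, 0.002, -1.0]]
ft_force: [0.3, 0.3, 0.6]
grip_width: 0.0851
grasp_force: 0.0
```

Run:
```python
from h import *
d=env.get_image("wrist");cv2.imwrite("pics/w2.png",d["image"]);mv(.5275,.282,.001)
```

```text
move [ 2.1 -1.   4.2] roll 0 q [ 18.  23. 108.   0.  49. -55.] yaw 73.4 tcp [0.5298 0.2824 0.0052] F [-0.   0.3  0.2] w 85.0 t 2.5
```

View pics/w2.png

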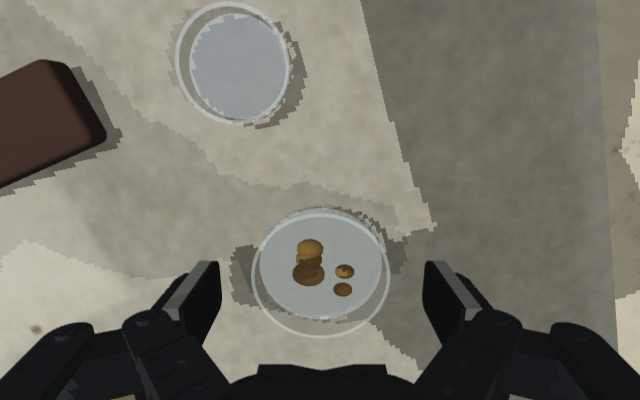

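The dish rim (centre about (321,272)) sits between the fingers, which are at columns 220 and 424.

Run:
```python
from h import *
d=env.get_image("wrist");print(ray(d,(321,272),.014));mv(*ray(d,(321,272),.014)[:2],.001)
```

```text
[0.52810099 0.28336608 0.014     ]
move [2.  0.5 4.2] roll 0 q [ 18.  23. 108.  -0.  49. -55.] yaw 73.4 tcp [0.5298 0.2823 0.0052] F [0.3 0.2 0.3] w 84.8 t 2.55
```

{"op": "jog_arm", "data": {"commands": "2 0 4 0 85;2 0 4 0 70;2 0 4 0 62;2 0 4 0 50;2 0 4 0 50;2 0 4 0 50;2 0 4 0 50;2 0 4 0 50", "squeeze": 25}}

```text
t: 3.35
eef_pos: [0.527, 0.2823, -0.0002]
tool_rot: [[-0.958, 0.286, 0.001], [0.286, 0.958, 0.0], [-0.001, 0.0, -1.0]]
ft_force: [-1.8, -0.1, 4.4]
grip_width: 0.0584
grasp_force: 27.2
```

{"op": "jog_arm", "data": {"commands": "2 0 -10 0 50;2 0 -40 0 50;2 0 -90 0 50;-30 -55 -120 0 50;-55 -100 -150 0 50;-75 -140 -150 0 50;-95 -180 -150 0 50;-115 -220 -150 0 50;-140 -265 -150 0 50;-160 -300 -150 0 50;-171 -316 -150 0 50;-171 -316 -150 0 50"}}

```text
t: 4.55
eef_pos: [0.6004, -0.0726, 0.1493]
tool_rot: [[-0.957, 0.29, 0.0], [0.29, 0.957, -0.0], [-0.0, -0.0, -1.0]]
ft_force: [0.1, 1.5, -1.2]
grip_width: 0.0582
grasp_force: 27.1
```

Run:
```python
from h import *
d=env.get_image("wrist");cv2.imwrite("pics/w3.png",d["image"]);mv(.529,-.0825,.03,98.6)
t=env.get_image("top")
for q,b in((d,None),(t,(390,170,460,230))):
    m,cs=blobs(q,(22,90,90),(40,255,255),200,b)
    for c in cs[:2]: print(cv2.contourArea(c),cv2.boundingRect(c),rect(q,c,.011),cv2.approxPolyDP(c,6,True).reshape(-1,2).tolist())
```

```text
move [ 64.3 -31.9 119.1] roll -25.4 q [-16.  12. 104.   0.  63. -90.] yaw 73.2 tcp [ 0.5999 -0.0706  0.149 ] F [-0.6  0.5 -0.6] w 58.2 t 4.6
9640.0 (217, 43, 131, 134) ((530.4135131835938, -82.49832153320312), (77.1220932006836, 77.39869689941406), 8.637396812438965) [[305, 43], [217, 89], [263, 176], [347, 136]]
1023.0 (241, 306, 48, 59) ((724.799072265625, -169.4041748046875), (67.97956085205078, 34.125160217285156), 20.101320266723633) [[253, 306], [241, 341], [285, 363], [288, 344]]
259.5 (403, 184, 17, 34) ((533.6641845703125, -48.4095458984375), (31.83003044128418, 76.31027221679688), 71.96832275390625) [[419, 184], [403, 186], [408, 217]]
```

View pics/w3.png

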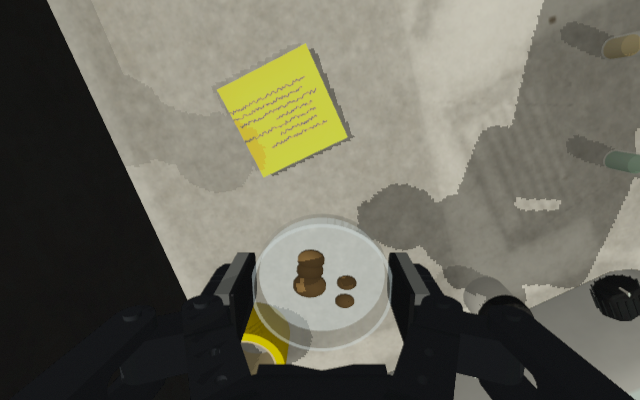

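The pad shows corners (305,43), (217,89), (263,176), (347,136), clean and square. The dish is held level, with its rim centre near (321,283).

Run:
```python
from h import *
d=env.get_image("wrist");s=env.get_state();z=s["eef_pos"][2]+.014
o=ray(d,(321,283),z)-s["eef_pos"];print((s["tool_rot"].T@o*1000).round(1))
mv(.530,-.0825,.012)
```

```text
[ -0.8  -0.2 -14. ]
move [ 62.4 -33.4 137. ] roll 0 q [-16.  12. 105.   0.  63. -90.] yaw 73.4 tcp [ 0.5995 -0.0685  0.1489] F [ 0.7  0.1 -0.7] w 58.2 t 4.7
```

Run:
```python
from h import *
for i in range(5):
    env.get_image("top"); s=env.get_state();print(s["eef_pos"].round(4),np.round(s["q"],2),np.round(s["joint_velocities"],2))
```

```text
[ 0.5995 -0.0681  0.1489] [-1.6110e+01  1.2090e+01  1.0457e+02  3.0000e-02  6.3410e+01 -8.9590e+01] [ 0.66 -0.17  0.05 -0.07 -0.08 -0.02]
[ 0.5996 -0.0678  0.1491] [-1.6090e+01  1.2080e+01  1.0456e+02  2.0000e-02  6.3410e+01 -8.9590e+01] [ 0.3  -0.09 -0.16 -0.09  0.06 -0.07]
[ 0.5997 -0.0679  0.1492] [-1.6080e+01  1.2080e+01  1.0456e+02  1.0000e-02  6.3400e+01 -8.9590e+01] [ 0.06  0.03 -0.24 -0.09 -0.06 -0.1 ]
[ 0.5998 -0.0679  0.1492] [-1.6090e+01  1.2080e+01  1.0454e+02  1.0000e-02  6.3400e+01 -8.9600e+01] [-0.19  0.03 -0.21 -0.23 -0.09 -0.1 ]
[ 0.5999 -0.0681  0.1493] [-1.6100e+01  1.2080e+01  1.0453e+02  1.0000e-02  6.3400e+01 -8.9600e+01] [-0.36  0.21 -0.21  0.05  0.   -0.1 ]
```

Run:
```python
from h import *
q=env.get_image("wrist")
m,cs=blobs(q,(22,90,90),(40,255,255),200,None);print(rect(q,cs[0],.011))
mv(.530,-.0825,.012)
```

```text
((530.4227294921875, -82.58250427246094), (77.05877685546875, 77.43653869628906), 8.560103416442871)
move [ 63.1 -33.5 137.4] roll 0 q [-16.  12. 105.   0.  63. -90.] yaw 73.5 tcp [ 0.6    -0.0683  0.1494] F [-0.5  0.1  0.1] w 58.3 t 5.0
```

{"op": "jog_arm", "data": {"commands": "30 -16 30 0 50;55 -30 70 0 50;63 -34 100 0 50;63 -34 118 0 50;63 -34 128 0 50;63 -34 133 0 50;63 -34 135 0 50;63 -34 137 0 50;63 -34 137 0 50;63 -34 137 0 50;63 -34 137 0 50"}}

```text
t: 6.1
eef_pos: [0.5305, -0.0841, 0.0129]
tool_rot: [[-0.958, 0.286, 0.001], [0.286, 0.958, -0.0], [-0.001, -0.0, -1.0]]
ft_force: [0.5, 0.1, -0.5]
grip_width: 0.058
grasp_force: 27.1
```

Run:
```python
from h import *
mv(.5302,-.0825,.012)
```

```text
move [0.7 1.5 0.9] roll 0 q [-20.  16. 117.  -0.  47. -93.] yaw 73.4 tcp [ 0.5305 -0.0841  0.0129] F [ 0.5  0.1 -0.5] w 58.0 t 6.1
```

{"op": "jog_arm", "data": {"commands": "0 1 0 0 50;0 1 1 0 50;0 1 1 0 50;0 1 2 0 50;0 1 2 0 50;0 1 2 0 50"}}

```text
t: 6.7
eef_pos: [0.5305, -0.0831, 0.0108]
tool_rot: [[-0.958, 0.286, -0.0], [0.286, 0.958, 0.0], [0.0, -0.0, -1.0]]
ft_force: [-2.7, 1.0, 5.1]
grip_width: 0.0584
grasp_force: 27.5
```

{"op": "jog_arm", "data": {"commands": "0 1 1 0 64;0 1 1 0 70;0 1 1 0 85;0 1 1 0 85;0 1 -20 0 85;0 1 -60 0 85;0 1 -100 0 85;0 1 -140 0 85;0 1 -140 0 85"}}

```text
t: 7.6
eef_pos: [0.5348, -0.0835, 0.1575]
tool_rot: [[-0.958, 0.286, 0.013], [0.286, 0.958, -0.005], [-0.014, -0.001, -1.0]]
ft_force: [0.4, -0.3, 0.6]
grip_width: 0.0849
grasp_force: 0.0
```

Run:
```python
from h import *
env.get_image("top");env.get_image("top")
t=env.get_image("top");cv2.imwrite("pics/t2.png",cv2.resize(t["image"][130:290,230:470],None,fx=3.3,fy=3.3))
d=env.get_image("wrist");cv2.imwrite("pics/w4.png",d["image"]);mv(.59,.235,.20)
```

```text
move [ 32.7 320.8 -51.2] roll 0 q [-20.   4. 114.  -0.  62. -93.] yaw 73.4 tcp [ 0.5296 -0.0817  0.1486] F [ 0.1  0.7 -0.5] w 84.8 t 7.8
```

View pics/w4.png

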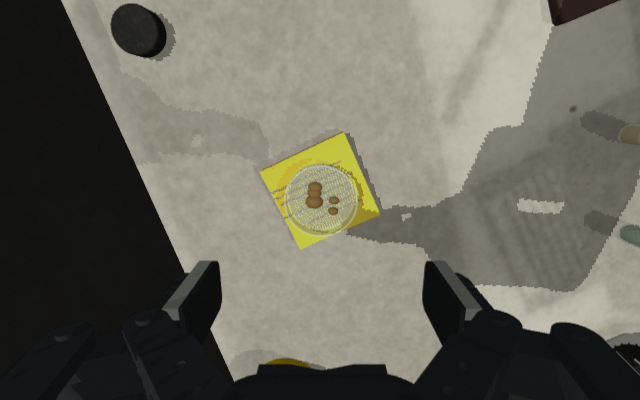

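The dish sits on the pad with its rim circle about (322,200) and the pad centre about (320,191); I check the offset numerically.

Run:
```python
from h import *
d=env.get_image("wrist")
h=cv2.cvtColor(d["image"],cv2.COLOR_BGR2HSV)
r=dish(d,(.5302,-.0825,.025),38,.025);print(r)
print(ray(d,(322,200),.025))
m,cs=blobs(d,(20,60,60),(40,255,255),200,(230,110,400,260));print(rect(d,np.vstack(cs),.011))
cv2.imwrite("pics/w4c.png",cv2.resize(d["image"][110:270,230:410],None,fx=3.3,fy=3.3,interpolation=cv2.INTER_CUBIC))
```

```text
[(array([321.5, 201.5]), np.float32(35.88602), array([ 0.5332, -0.0822,  0.025 ]))]
[ 0.53213623 -0.08142116  0.025     ]
((530.7965087890625, -82.3008804321289), (79.00482940673828, 77.71994018554688), 8.54384994506836)
```

View pics/w4c.png

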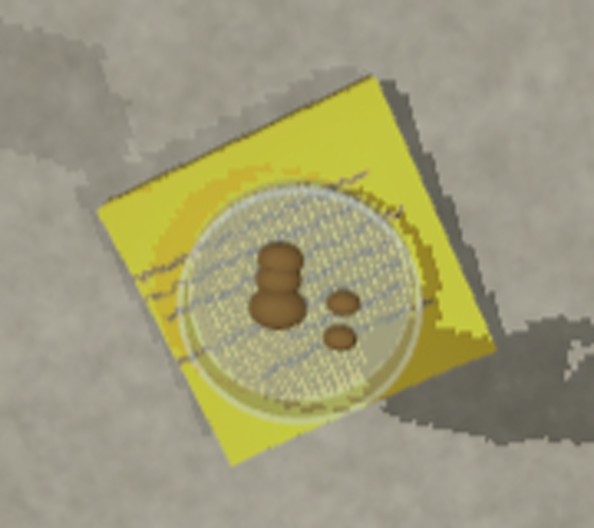

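The crop shows the dish rim ring centred at crop (300,303), well inside the pad. I cross-check the offset with the top view.

Run:
```python
from h import *
import numpy as np
# arm may hide part of the pad; use scene view
for n in("scene","top"):
    d=env.get_image(n);u,v=proj(d,(.5302,-.0825,.011)).astype(int)
    m,cs=blobs(d,(18,60,60),(42,255,255),5,(u-35,v-35,u+35,v+35))
    print(n,(u,v),rect(d,np.vstack(cs),.011) if cs else None)
    cv2.imwrite(f"pics/{n}c.png",cv2.resize(d["image"][v-35:v+35,u-35:u+35],None,fx=6,fy=6,interpolation=cv2.INTER_CUBIC))
    b=cv2.inRange(cv2.cvtColor(d["image"],cv2.COLOR_BGR2HSV),(18,60,60),(42,255,255))
    print(proj(d,(.5302,-.0825,.025)))
a=cv2.imread("pics/scenec.png");b=cv2.imread("pics/topc.png");cv2.imwrite("pics/st.png",cv2.resize(np.hstack([a,b]),(800,400)))
```

```text
scene (np.int64(364), np.int64(146)) ((533.6475219726562, -80.21615600585938), (86.72579956054688, 98.09783172607422), 8.329930305480957)
[364.58506548 142.09838038]
top (np.int64(423), np.int64(199)) ((527.5994262695312, -70.62677001953125), (78.0304946899414, 53.96345138549805), 8.133960723876953)
[424.49786615 198.7527261 ]
```

View pics/st.png

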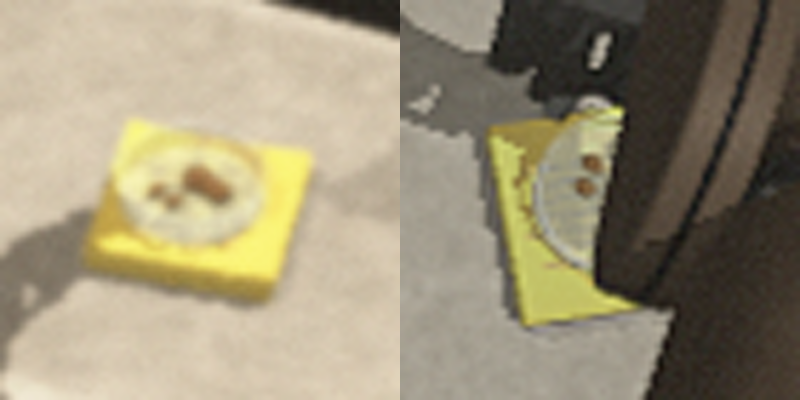

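The left half (scene view) shows the dish clearly inside the pad. In the right half (top view) the arm covers part of the pad, and the dish rim appears shifted a little to the back. I move off to get a clear top view.

{"op": "jog_arm", "data": {"commands": "4 40 -20 0 50;8 85 -40 0 50;13 130 -50 0 50;18 175 -50 0 50;23 220 -50 0 50;28 265 -50 0 50;31 300 -50 0 50;33 321 -50 0 50;33 321 -50 0 50;33 321 -50 0 50"}}

```text
t: 8.95
eef_pos: [0.5901, 0.2348, 0.1988]
tool_rot: [[-0.959, 0.285, -0.002], [0.285, 0.959, -0.001], [0.002, -0.002, -1.0]]
ft_force: [0.8, -0.6, 0.4]
grip_width: 0.0497
grasp_force: 0.0
```

Run:
```python
from h import *
d=env.get_image("top");d=env.get_image("top")
m,cs=blobs(d,(22,90,90),(40,255,255),5,(390,170,460,230));print(rect(d,np.vstack(cs),.011))
u0,v0=388,165
cv2.imwrite("pics/t3.png",cv2.resize(d["image"][v0:v0+70,u0:u0+70],None,fx=8,fy=8,interpolation=cv2.INTER_CUBIC))
print(proj(d,(.530,-.083,.011)),proj(d,(.530,-.083,.025)))
w=env.get_image("wrist")
for n,lo,hi,z in(("red",(0,120,60),(8,255,255),.056),("blue",(105,120,40),(130,255,255),.056)):
    m,cs=blobs(w,lo,hi,40)
    for c in cs[:2]: print(n,cv2.contourArea(c),cv2.boundingRect(c),rect(w,c,z))
mv(.641,.270,.03)
```

```text
((529.294189453125, -83.06816864013672), (77.26968383789062, 78.08363342285156), 8.632472038269043)
[423.38477731 200.00850781] [424.74063447 198.845286  ]
red 274.0 (369, 223, 19, 20) ((641.5274047851562, 271.48583984375), (16.040515899658203, 18.246103286743164), 75.53385925292969)
blue 287.0 (237, 164, 20, 20) ((557.6359252929688, 178.27252197265625), (15.231302261352539, 17.447721481323242), 26.770673751831055)
move [-38.   49.4 169.7] roll 0 q [ 12.  13.  98.  -0.  69. -61.] yaw 73.3 tcp [0.5906 0.2337 0.1998] F [-0.  -0.1 -0.2] w 50.2 t 9.1
```

View pics/t3.png

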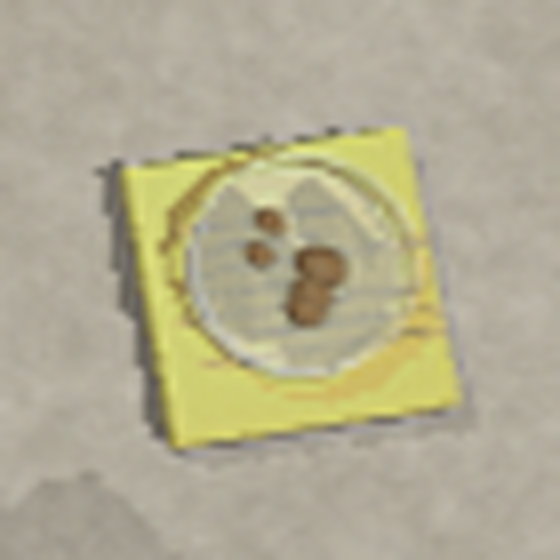

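Pad corners at crop (122,165), (405,130), (460,400), (178,445) and the rim centre at crop (302,265). Allowing for parallax, the dish is within about 3 mm of the middle, so it stays. Now the red vial.

{"op": "jog_arm", "data": {"commands": "-20 25 40 0 55;-38 49 70 0 55;-38 49 110 0 55;-38 49 145 0 55;-38 49 168 0 55;-38 49 178 0 55;-38 49 183 0 55;-38 49 183 0 55;-38 49 183 0 55;-38 49 183 0 35;-38 49 183 0 10;-38 49 183 0 10", "squeeze": 25}}

```text
t: 10.3
eef_pos: [0.6418, 0.2713, 0.0185]
tool_rot: [[-0.958, 0.286, 0.002], [0.286, 0.958, 0.0], [-0.001, 0.001, -1.0]]
ft_force: [0.3, -0.4, 2.9]
grip_width: 0.0169
grasp_force: 24.4
```

{"op": "jog_arm", "data": {"commands": "0 0 0 0 10;0 0 0 0 10;0 0 0 0 10;0 0 0 0 10"}}

```text
t: 10.7
eef_pos: [0.6418, 0.2713, 0.0185]
tool_rot: [[-0.958, 0.286, 0.001], [0.286, 0.958, 0.0], [-0.001, 0.001, -1.0]]
ft_force: [-0.5, -0.4, 5.2]
grip_width: 0.0167
grasp_force: 24.7
```

Run:
```python
from h import *
mv(.5185,-.0064,.12,8.6)
```

```text
move [  38.7 -301.3 -101.8] roll 64.8 q [ 15.  32.  93.   0.  55. -59.] yaw 73.4 tcp [0.6418 0.2713 0.0185] F [-0.5 -0.4  5.2] w 16.7 t 10.7
```

{"op": "jog_arm", "data": {"commands": "0 0 -30 0 10;0 0 -75 0 10;0 -15 -102 8 10;5 -60 -102 16 10;10 -100 -102 24 10;15 -145 -102 32 10;21 -190 -102 40 10;28 -235 -102 48 10;35 -275 -102 56 10;39 -301 -102 65 10;39 -301 -102 65 10;39 -301 -102 65 10"}}

```text
t: 11.9
eef_pos: [0.5175, -0.0064, 0.1189]
tool_rot: [[-0.146, 0.989, -0.0], [0.989, 0.146, 0.001], [0.001, -0.0, -1.0]]
ft_force: [0.5, -0.1, -0.6]
grip_width: 0.0168
grasp_force: 24.5
```

{"op": "jog_arm", "data": {"commands": "0 0 20 0 10;0 0 45 0 10;0 0 65 0 10;0 0 80 0 10;0 0 86 0 10;0 0 88 0 10;0 0 88 0 10"}}

```text
t: 12.6
eef_pos: [0.5183, -0.0058, 0.0316]
tool_rot: [[-0.147, 0.989, 0.0], [0.989, 0.147, -0.0], [-0.0, 0.0, -1.0]]
ft_force: [0.3, -0.7, -1.0]
grip_width: 0.0168
grasp_force: 24.5
```

Run:
```python
from h import *
d=env.get_image("wrist");cv2.imwrite("pics/w5.png",d["image"]);mv(.5185,-.0067,.0185,8.6)
```

```text
move [-0.7 -0.2 13.5] roll -0.1 q [-12.  12. 119.   0.  49. -20.] yaw 8.5 tcp [ 0.5185 -0.006   0.032 ] F [ 0.4  0.1 -0.6] w 16.8 t 12.65
```

View pics/w5.png

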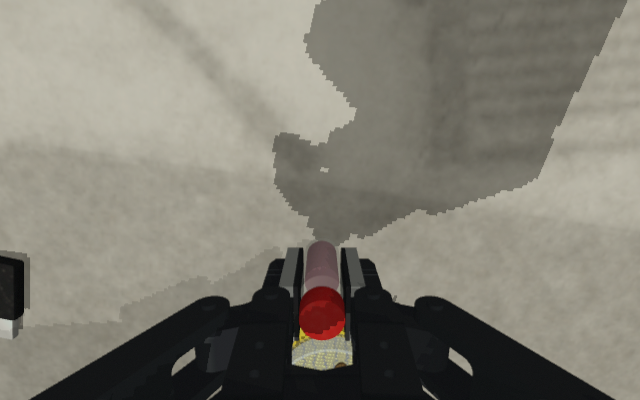

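The red vial is held upright between the fingers (cap at (322,312)), with the pad edge just below it in the image. I lower and release it.

{"op": "jog_arm", "data": {"commands": "-1 0 6 0 10;-1 0 10 0 10;-1 0 12 0 10;-1 0 13 0 10;-1 0 14 0 10;-1 0 14 0 10;-1 0 14 0 10"}}

```text
t: 13.35
eef_pos: [0.5178, -0.0073, 0.0184]
tool_rot: [[-0.146, 0.989, -0.001], [0.989, 0.146, 0.0], [0.0, -0.001, -1.0]]
ft_force: [-4.0, 0.2, 6.8]
grip_width: 0.0169
grasp_force: 25.3
```

{"op": "jog_arm", "data": {"commands": "-1 0 14 0 24;-1 0 14 0 35;-1 0 14 0 50;-1 0 14 0 50;-1 0 14 0 50;-1 0 0 0 50;-1 0 -30 0 50;-1 0 -70 0 50;-1 0 -110 0 50;-1 0 -130 0 50;-1 0 -130 0 50"}}

```text
t: 14.45
eef_pos: [0.521, -0.0087, 0.1529]
tool_rot: [[-0.146, 0.989, 0.01], [0.989, 0.146, -0.002], [-0.004, 0.01, -1.0]]
ft_force: [0.7, 0.4, 0.6]
grip_width: 0.0501
grasp_force: 0.0
```

Run:
```python
from h import *
mv(.557,.1775,.16,8.6)
```

```text
move [179.   62.9  -7.1] roll -0.2 q [-12.   1. 116.   0.  62. -21.] yaw 8.4 tcp [ 0.521  -0.0087  0.1529] F [0.7 0.4 0.6] w 50.1 t 14.45
```

{"op": "jog_arm", "data": {"commands": "44 16 0 0 55;88 32 0 0 55;132 48 0 0 55;165 61 0 0 55;176 65 0 0 55;176 65 0 0 55;176 65 0 0 55;176 65 0 0 55"}}

```text
t: 15.25
eef_pos: [0.5563, 0.174, 0.1469]
tool_rot: [[-0.144, 0.99, -0.001], [0.99, 0.144, -0.001], [-0.0, -0.001, -1.0]]
ft_force: [0.0, 0.7, -0.5]
grip_width: 0.0551
grasp_force: 0.0
```

Run:
```python
from h import *
w=env.get_image("wrist")
for n,lo,hi in(("blue",(105,120,40),(130,255,255)),):
    m,cs=blobs(w,lo,hi,40)
    for c in cs[:2]: print(n,cv2.contourArea(c),cv2.boundingRect(c),rect(w,c,.056))
mv(.557,.1777,.0185,8.6)
t=env.get_image("top")
for n,lo,hi,b in (("red",(0,120,60),(8,255,255),(360,170,400,240)),):
    m,cs=blobs(t,lo,hi,4,b)
    for c in cs[:2]: print(n,cv2.contourArea(c),cv2.boundingRect(c),rect(t,c,.056))
```

```text
blue 1118.0 (23, 38, 47, 41) ((369.11395263671875, 246.88693237304688), (20.947904586791992, 22.92366600036621), 23.13507652282715)
blue 595.5 (71, 175, 37, 44) ((392.0007629394531, 158.6161346435547), (41.0987548828125, 8.484745025634766), 56.55622100830078)
move [  3.7   1.2 128.6] roll -0.3 q [  7.  10. 108.  -0.  63.  -1.] yaw 8.3 tcp [0.5565 0.1739 0.1471] F [ 0.4 -0.2  0.2] w 54.8 t 15.3
red 38.5 (388, 199, 8, 8) ((517.0485229492188, -8.989200592041016), (14.178827285766602, 14.547996520996094), 88.60828399658203)
```

{"op": "jog_arm", "data": {"commands": "4 1 40 0 55;4 1 75 0 55;4 1 105 0 55;4 1 120 0 55;4 1 127 0 55;4 1 129 0 55;4 1 129 0 55;4 1 129 0 35;4 1 129 0 10;4 1 129 0 10;4 1 129 0 10;4 1 129 0 10"}}

```text
t: 16.55
eef_pos: [0.5579, 0.1797, 0.0195]
tool_rot: [[-0.146, 0.989, 0.002], [0.989, 0.146, 0.0], [-0.0, 0.002, -1.0]]
ft_force: [-1.9, 0.5, 6.2]
grip_width: 0.0167
grasp_force: 24.5
```

Run:
```python
from h import *
mv(.5415,-.1589,.12,8.6)
```

```text
move [-332.6  -65.5 -100.6] roll -0.2 q [  8.  20. 110.  -0.  50.  -0.] yaw 8.4 tcp [0.5579 0.1797 0.0195] F [-1.9  0.5  6.2] w 16.7 t 16.55
```

{"op": "jog_arm", "data": {"commands": "0 0 -30 0 10;0 0 -75 0 10;-20 -4 -101 0 10;-65 -13 -101 0 10;-110 -22 -101 0 10;-155 -31 -101 0 10;-200 -40 -101 0 10;-245 -49 -101 0 10;-290 -57 -101 0 10;-320 -63 -101 0 10;-332 -65 -101 0 10;-332 -65 -101 0 10"}}

```text
t: 17.75
eef_pos: [0.541, -0.1595, 0.1189]
tool_rot: [[-0.143, 0.99, -0.0], [0.99, 0.143, 0.0], [0.001, -0.0, -1.0]]
ft_force: [0.2, -0.1, -0.3]
grip_width: 0.0165
grasp_force: 24.5
```

{"op": "jog_arm", "data": {"commands": "0 0 20 0 10;0 0 45 0 10;0 0 65 0 10;0 0 80 0 10;0 0 88 0 10;0 0 90 0 10;0 0 90 0 10;0 0 90 0 10;0 0 90 0 10"}}

```text
t: 18.65
eef_pos: [0.542, -0.1588, 0.0304]
tool_rot: [[-0.146, 0.989, 0.002], [0.989, 0.146, -0.001], [-0.001, 0.002, -1.0]]
ft_force: [0.9, -0.3, -0.5]
grip_width: 0.0165
grasp_force: 24.5
```

Run:
```python
from h import *
w=env.get_image("wrist");s=env.get_state()
m,cs=blobs(w,(105,120,40),(130,255,255),40,(250,200,400,399))
top=s["eef_pos"][2]-.0195+.058
for c in cs[:2]:
    b=cv2.boundingRect(c);(u,v),r=cv2.minEnclosingCircle(c);p=ray(w,(u,v),top-.002);print(b,(u,v,r),p,(s["tool_rot"].T@(p-s["eef_pos"])*1000).round(1))
# same for the red view
r5=cv2.imread("pics/w5.png");d=dict(image=r5)
m,cs=blobs(d,(0,120,60),(8,255,255),40,(280,270,360,350))
for c in cs[:2]: print("red ref",cv2.boundingRect(c),cv2.minEnclosingCircle(c))
mv(.5415,-.1589,.0195,8.6)
```

```text
(299, 290, 46, 52) (321.31396484375, 315.2441711425781, 26.11467933654785) [ 0.54175288 -0.15939155  0.06677707] [ -0.6  -0.2 -36.5]
red ref (299, 286, 47, 54) ((321.6020202636719, 312.86773681640625), 26.90418243408203)
move [-0.  -0.4 10.8] roll -0.2 q [-27.  17. 113.   0.  50. -35.] yaw 8.4 tcp [ 0.5419 -0.1588  0.0303] F [0.4 0.4 0.1] w 16.8 t 18.7
```

Centred in the grip within 1 mm. Lower and release.

{"op": "jog_arm", "data": {"commands": "0 0 5 0 10;0 0 8 0 10;0 0 10 0 10;0 0 11 0 10;0 0 12 0 10;0 0 12 0 10;0 0 12 0 10"}}

```text
t: 19.4
eef_pos: [0.5412, -0.1585, 0.0194]
tool_rot: [[-0.146, 0.989, -0.002], [0.989, 0.146, 0.001], [0.001, -0.002, -1.0]]
ft_force: [-6.0, 1.7, 13.6]
grip_width: 0.0166
grasp_force: 25.9
```

{"op": "jog_arm", "data": {"commands": "0 0 0 0 24;0 0 0 0 35;0 0 0 0 50;0 0 0 0 50;0 0 0 0 50;0 0 -15 0 50;0 0 -45 0 50;0 0 -85 0 50;0 0 -125 0 50;0 0 -150 0 50;0 0 -150 0 50;0 0 -150 0 50"}}

```text
t: 20.6
eef_pos: [0.5415, -0.1585, 0.1684]
tool_rot: [[-0.146, 0.989, 0.002], [0.989, 0.146, -0.001], [-0.001, 0.002, -1.0]]
ft_force: [0.1, 1.0, -0.7]
grip_width: 0.0499
grasp_force: 0.0
```

Run:
```python
from h import *
env.get_image("top");env.get_image("top")
mv(.4368,.1687,.16,5.3)
```

```text
move [338.2 -54.6   6.5] roll 3.1 q [-27.   6. 109.  -0.  65. -35.] yaw 8.4 tcp [ 0.5402 -0.158   0.1658] F [ 0.2 -0.1 -0. ] w 49.7 t 20.7
```

{"op": "jog_arm", "data": {"commands": "45 -7 0 0 62;92 -15 0 1 62;139 -22 0 2 62;186 -30 0 3 62;233 -37 0 3 62;280 -45 0 3 62;320 -51 0 3 62;338 -55 0 3 62;338 -55 0 3 62;338 -55 0 3 62;338 -55 0 3 62"}}

```text
t: 21.8
eef_pos: [0.4375, 0.1671, 0.1666]
tool_rot: [[-0.093, 0.996, -0.001], [0.996, 0.093, -0.001], [-0.0, -0.001, -1.0]]
ft_force: [0.3, 0.3, 0.7]
grip_width: 0.062
grasp_force: 0.0
```

Run:
```python
from h import *
env.get_image("top")
w=env.get_image("wrist")
m,cs=blobs(w,(0,20,0),(22,255,110),300)
for c in cs[:3]: print(cv2.contourArea(c),cv2.boundingRect(c),rect(w,c,.012))
mv(.4368,.1687,.001,5.4)
t=env.get_image("top");cv2.imwrite("pics/t4.png",t["image"])
for n,lo,hi,b in (("red",(0,120,60),(8,255,255),(360,170,400,240)),("blue",(105,120,40),(130,255,255),(440,170,480,230))):
    m,cs=blobs(t,lo,hi,4,b)
    for c in cs[:2]: print(n,cv2.contourArea(c),cv2.boundingRect(c),rect(t,c,.056))
```

```text
3668.5 (302, 133, 41, 101) ((436.7647705078125, 169.2145538330078), (34.609703063964844, 91.1481704711914), 4.869163990020752)
move [  1.9  -0.7 166. ] roll -0.1 q [  8.  -7. 122.  -0.  65.   3.] yaw 5.3 tcp [0.4378 0.1669 0.167 ] F [0.9 0.4 0.2] w 62.0 t 21.9
red 38.5 (388, 199, 8, 8) ((517.0485229492188, -8.989200592041016), (14.178827285766602, 14.547996520996094), 88.60828399658203)
blue 37.5 (463, 188, 8, 8) ((539.3760986328125, -161.1585235595703), (14.0493745803833, 14.732275009155273), 86.77407836914062)
```

{"op": "jog_arm", "data": {"commands": "2 -1 45 0 62;2 -1 90 0 62;2 -1 130 0 62;2 -1 150 0 62;2 -1 160 0 62;2 -1 164 0 62;2 -1 165 0 62;2 -1 165 0 62;2 -1 165 0 40;2 -1 165 0 20;2 -1 165 0 20;2 -1 165 0 20"}}

```text
t: 23.15
eef_pos: [0.4373, 0.17, 0.0034]
tool_rot: [[-0.094, 0.996, 0.002], [0.996, 0.094, 0.0], [0.0, 0.002, -1.0]]
ft_force: [-0.9, -0.2, 6.0]
grip_width: 0.0334
grasp_force: 25.7
```

{"op": "jog_arm", "data": {"commands": "0 0 0 0 20;0 0 0 0 20;0 0 0 0 20;0 0 -5 0 20;0 0 -15 0 20;0 0 -25 0 20;0 0 -25 0 20", "squeeze": 35}}

```text
t: 23.85
eef_pos: [0.4376, 0.1701, 0.0291]
tool_rot: [[-0.094, 0.996, 0.004], [0.996, 0.094, 0.001], [0.0, 0.004, -1.0]]
ft_force: [0.0, 0.8, 0.1]
grip_width: 0.0326
grasp_force: 35.1
```

Run:
```python
from h import *
d=env.get_image("wrist");cv2.imwrite("pics/w6.png",d["image"]);mv(.6139,-.0698,.13,8.6)
```

```text
move [-255.3  153.7 -101.2] roll -3.2 q [  9.   6. 126.  -0.  47.   3.] yaw 5.4 tcp [0.4371 0.17   0.0284] F [-0.3 -0.7 -0.4] w 32.9 t 23.9
```

View pics/w6.png

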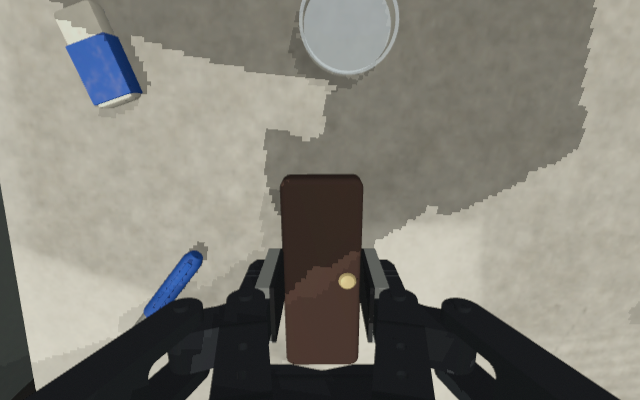

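The case is held level across its width, with the stud at (347,281) and its ends at rows 175 and 363.

{"op": "jog_arm", "data": {"commands": "0 0 -50 0 20;-10 5 -100 0 20;-50 30 -101 -1 20;-90 54 -101 -2 20;-130 78 -101 -3 20;-170 102 -101 -3 20;-210 126 -101 -3 20;-240 144 -101 -3 20;-255 154 -101 -3 20;-255 154 -101 -3 20;-255 154 -101 -3 20;-255 154 -101 -3 20"}}

```text
t: 25.1
eef_pos: [0.6127, -0.0685, 0.1277]
tool_rot: [[-0.147, 0.989, -0.002], [0.989, 0.147, 0.001], [0.001, -0.001, -1.0]]
ft_force: [-0.3, -0.1, -0.2]
grip_width: 0.0328
grasp_force: 35.2
```

Run:
```python
from h import *
for i in range(4): env.get_image("top")
w=env.get_image("wrist");s=env.get_state();z=s["eef_pos"][2]-.0034+.012
m,cs=blobs(w,(0,20,0),(22,255,110),1500,(240,130,400,399))
for c in cs[:3]: print(cv2.contourArea(c),cv2.boundingRect(c),rect(w,c,z))
mv(.6139,-.0690,.003,8.6)
```

```text
14542.0 (277, 173, 87, 197) ((613.2015991210938, -69.94862365722656), (37.677879333496094, 94.89157104492188), 5.546616077423096)
move [ -0.3   0.6 125.5] roll -0.1 q [-16.  15. 103.   0.  62. -24.] yaw 8.5 tcp [ 0.6133 -0.0688  0.1285] F [-1.8  0.4 -1.1] w 32.8 t 25.35
```

{"op": "jog_arm", "data": {"commands": "0 1 40 0 20;0 1 80 0 20;0 1 105 0 20;0 1 117 0 20;0 1 122 0 20;0 1 124 0 20;0 1 125 0 20;0 1 126 0 20;0 1 126 0 20;0 1 126 0 20"}}

```text
t: 26.35
eef_pos: [0.6155, -0.0697, 0.0036]
tool_rot: [[-0.146, 0.989, 0.002], [0.989, 0.146, -0.001], [-0.001, 0.002, -1.0]]
ft_force: [-0.3, -0.3, 1.5]
grip_width: 0.033
grasp_force: 35.5
```

{"op": "jog_arm", "data": {"commands": "0 -1 0 0 20;0 -1 0 0 20;0 -1 0 0 20;0 -1 0 0 40;0 -1 0 0 50;0 -1 0 0 55;0 -1 0 0 55;0 -1 -15 0 55;0 -1 -50 0 55;0 -1 -100 0 55;0 -1 -150 0 55;0 -1 -150 0 55"}}

```text
t: 27.55
eef_pos: [0.6191, -0.071, 0.1636]
tool_rot: [[-0.146, 0.989, 0.018], [0.989, 0.146, -0.005], [-0.008, 0.017, -1.0]]
ft_force: [0.6, -0.8, 1.1]
grip_width: 0.055
grasp_force: 0.0
```

{"op": "jog_arm", "data": {"commands": "40 -10 0 0 55;90 -20 0 0 55;140 -30 0 0 55;190 -40 0 0 55;240 -50 0 0 55;260 -50 0 0 55;260 -50 0 0 55;260 -50 0 0 55"}}

```text
t: 28.35
eef_pos: [0.5262, 0.1805, 0.1528]
tool_rot: [[-0.147, 0.989, 0.001], [0.989, 0.147, -0.0], [-0.001, 0.001, -1.0]]
ft_force: [-0.5, -0.5, 0.2]
grip_width: 0.0551
grasp_force: 0.0
```

Run:
```python
from h import *
for i in range(3): t=env.get_image("top")
P=np.array([.530,-.0828]);a=np.radians(8.6);R=np.array([[np.cos(a),-np.sin(a)],[np.sin(a),np.cos(a)]])
for n,lo,hi,b,z in (("pad",(22,90,90),(40,255,255),(395,175,455,225),.011),("red",(0,120,60),(8,255,255),(360,170,400,240),.056),("blue",(105,120,40),(130,255,255),(440,170,480,230),.056),("case",(0,0,0),(179,255,95),(385,135,455,178),.012)):
    m,cs=blobs(t,lo,hi,4,b)
    for c in cs[:2]:
        r=rect(t,c,z);print(n,cv2.contourArea(c),r,"pad frame",(R.T@(np.array(r[0])-[529.3,-83.1])).round(1))
cv2.imwrite("pics/t5.png",cv2.resize(t["image"][110:280,220:490],None,fx=2.9,fy=2.9,interpolation=cv2.INTER_CUBIC))
mv(.5,.1,.2)
```

```text
pad 553.5 ((529.2168579101562, -83.04820251464844), (77.1234130859375, 78.10262298583984), 8.709579467773438) pad frame [-0.1  0.1]
red 38.5 ((517.0485229492188, -8.989200592041016), (14.178827285766602, 14.547996520996094), 88.60828399658203) pad frame [-1.  75.1]
blue 37.5 ((539.3760986328125, -161.1585235595703), (14.0493745803833, 14.732275009155273), 86.77407836914062) pad frame [ -1.7 -78.7]
case 583.5 ((612.3035888671875, -71.48454284667969), (36.117340087890625, 90.10972595214844), 8.560551643371582) pad frame [83.8 -0.9]
move [-74.5 -37.8 -47.5] roll 0 q [  8.   6. 111.  -0.  63.   0.] yaw 8.3 tcp [0.5267 0.1792 0.1525] F [-0.6  0.3 -0.2] w 55.0 t 28.5
```

View pics/t5.png

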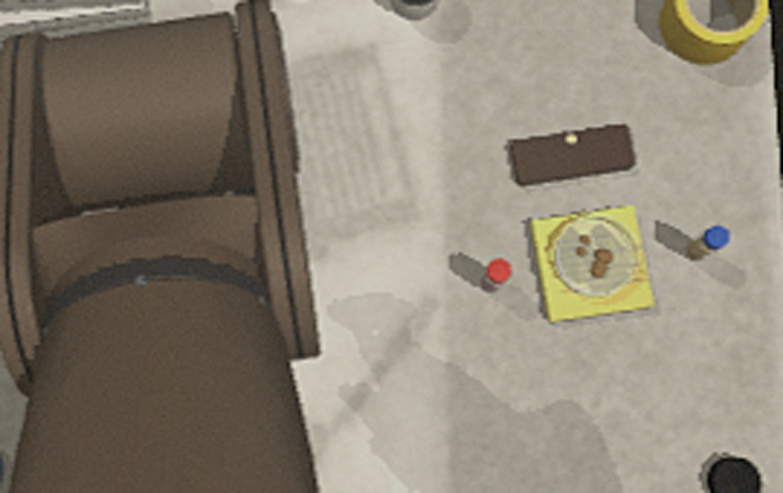

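The final top view shows the case behind the pad at (571,155), the red vial on its left (498,270), the blue vial on its right (716,238) and the dish on the pad (597,257). All are upright and within about 3 mm of where they should be.

```bash
python3 -c "
from rig import env
print(env.hand_in())"
```

```text
the job is handed in; nothing more can be done
None
```

The job is handed in, finished at about 28.5 s: by the last camera measurements the dish is about 3 mm from the pad's middle, and the two vials and the case are within about 2 mm of their centred, 3 cm gap positions; the white vial and the empty dish were never handled.

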